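# Tighten a culture chamber's cover in cross order

### The arm

A 6-joint arm with a two-finger parallel gripper is mounted at the origin on the work surface. World frame = base frame: x ahead of the robot, y to its left, z up, the work surface at z = 0. Lengths are in mm, angles in rad, forces in N, time in s.
With the tool pointing down it reaches from about 275 to 1000 mm from the base axis. Payload 8.4 kg.
Tool frame: the origin (TCP) lies midway between the tips of the shut fingers; the grasp point (between the pads) lies 19 mm behind it; z points along the fingers, y is the direction in which the jaws open and shut (so a half turn about z gives the same grasp; the last joint's range is limited). The gripper opens to 85 mm and grips with 20 to 120 N. Pads are 22 mm wide; open, the fingers measure 114 mm over their backs; the gripper's body (76 mm by 85 mm) begins 54 mm behind the grasp point. The pads swing forward as they close: fully open they stand 13 mm farther back than shut.
Start: joints at [-1.103, 0.353, 1.633, -0, 1.155, -0.002], TCP at [282.941, -557.29, 231.281] pointing down, gripper open.
Joint ranges: [-2.63, 2.63], [-0.92, 2.1], [0.06, 2.66], [-1.3, 4.44], [0, 2.69], [-3.02, 3.02]. Speed limits (rad/s): [2.22, 2.22, 2.79, 3.14, 3.14, 3.14].

### API

Orientations are given as [roll, pitch, yaw] about the fixed x, y, z axes, in that order (R = Rz(yaw) Ry(pitch) Rx(roll)).
In Python, from rig import r gives the robot as it stands. The module is installed in compiled form; this text tells all that it offers.
- The arm moves only by the tool drive_tool, never from a script. Its argument "moves" is a list of rows, each a list of 3 entries, a list of its own where there are three numbers: the closure, from 0 (fully open) to 1 (shut), then the shift along the tool's x, y, z in cm, then the turn about the tool's z in degrees. In form: [[claw, [dx, dy, dz], roll], ...]. A call has 1 to 12 rows; each row is the pose to reach, as a shift and turn from the pose measured when the call began, along the tool's axes at that moment; what a row does not reach only later rows make up. A row lasts 1/8 s, in which the tool goes at most 62.5 mm and 10.7 degrees, less where a joint would pass 70% of its speed; a pose out of reach is approached as far as the arm can. A call with a gripper value outside its range is refused whole. The fingers move at their own pace and stop on an object; "grip_force" is the grip in N (left out, the last holds). Time passes only in rows, so rows that repeat a pose let the fingers close. It gives the time, the measured TCP pose, the force and the opening at its end, in the units of the state.
- r.sense(): the state, without advancing time (a new reading comes with each control period).
- r.grab_frame(name): name is "scene" or "top"; returns a dict with "color" (384x512x3 uint8, red, green, blue), "fx", "fy", "cx", "cy" (pixels), "D" ([k1, k2, p1, p2, k3] as OpenCV has them; the pictures are not rectified), "pose" (4x4, takes a point from camera to world coordinates). Camera axes: x right, y up, looking along -z (the intrinsics and any distortion apply to the point x, -y, -z); pixel columns grow to the right and rows downward; lengths in mm; the calibration is good to about 2 mm. A picture is of the moment at which its call begins. There is no depth.
- r.sign_off(): hands the job in, once; it reports no verdict.
Trained networks look in the newest picture that a camera, given by its name, has taken for a name from the list of things; names that differ only in an ending like _2 or _b are one class to them, and where a whole thing is asked for, a point or a joint stands for the part that bears it (a point fixed in the world has none). Each returns a list of dicts, best first, with "score" (0 to 1); they miss things now and then, are a little off and sometimes report something else, mostly with a low value. They report only what shows in the picture. A call takes as long as a camera call.
- r.outline_of(thing, camera): "mask" (384x512 bool, what is visible of it) and "at" ([column, row] in pixels, amid what is visible of it).
- r.spot_point(thing, camera): "at" ([column, row] in pixels: a listed point, or the origin of a listed thing).
The state is a dict: "clock": time; "qpos": joint angles; "qvel": joint speeds; "joint_efforts": joint torques, N m; "eef_pos": TCP position; "tcp_rot": TCP orientation; "contact_force": force on the tool from outside, world axes, zero at the start; "wrist_torque": the same for the moment, N m; "opening": opening from 0.0 (shut) to 1.0 (fully open).
Only numpy, scipy, OpenCV 4.12 (cv2) and the standard library are available. Lean on these libraries where they do the work, as an engineer would, in place of code of your own. Each camera call takes 0.05 s, during which the arm holds its last target.

### The job

Tighten the gasketed cover of the steel culture chamber: turn each of its four wing screws clockwise until its wings lie along the index line that points to the middle of the cover, and no further, so that the gasket is pressed evenly. Work in cross order: begin with any screw, then do the one diagonally opposite, then one of the other two, and its opposite last. Leave the other things on the bench and the dish on the cover where they are.

Things in the scene. Friction and masses are not known exactly. Their poses are not given: they have to be found in the camera images.
- chamber: steel gas-tight culture chamber, 190 x 190 mm, fixed; a tub 70 mm high, a black gasket 4 mm, then a cover 10 mm thick (aluminium frame, clear window), its top face 84 mm above the bench. Origin under its centre at bench height; x and y along its sides, z up. Gas ports stick out 26 mm from its +y and -y sides, 40 mm up
- cover_mid (a point): middle of the cover's top face, axes as the chamber. Four wing screws at the cover's corners, axes 65 mm along x and y from here. Numbers run anticlockwise from above: 1 (+x,+y), 2 (-x,+y), 3 (-x,-y), 4 (+x,-y): 1 is opposite 3, 2 opposite 4. By each, a thin black index line on the cover points to this middle (seen up to 38 mm from the screw's axis)
- wings1 (a point): wing screw 1: point on its upright axis half-way up its wings, 102 mm above the bench. Black wings: a straight blade 60 mm tip to tip, 9 mm thick, from 90 to 114 mm above the bench, notched 10 mm deep from the top over its middle 12 mm; below it a steel boss 20 mm across up to 94 mm. x along the blade, z up; turns with the screw
- screw1 (a joint): turn of wing screw 1 in rad, growing clockwise seen from above (tightening). 0: blade along its index line (tight); negative: still to turn (starts -1.5 to -1.0); positive: overtightened. Turns from -1.7 to 0.8 with a steady friction of 0.12 N m (6 N at 20 mm from the axis), stays where it is left; no stop or spring at 0; does not rise or sink
- wings2 (a point): wing screw 2: point on its upright axis half-way up its wings, 102 mm above the bench. Black wings: a straight blade 60 mm tip to tip, 9 mm thick, from 90 to 114 mm above the bench, notched 10 mm deep from the top over its middle 12 mm; below it a steel boss 20 mm across up to 94 mm. x along the blade, z up; turns with the screw
- screw2 (a joint): turn of wing screw 2 in rad, growing clockwise seen from above (tightening). 0: blade along its index line (tight); negative: still to turn (starts -1.5 to -1.0); positive: overtightened. Turns from -1.7 to 0.8 with a steady friction of 0.12 N m (6 N at 20 mm from the axis), stays where it is left; no stop or spring at 0; does not rise or sink
- wings3 (a point): wing screw 3: point on its upright axis half-way up its wings, 102 mm above the bench. Black wings: a straight blade 60 mm tip to tip, 9 mm thick, from 90 to 114 mm above the bench, notched 10 mm deep from the top over its middle 12 mm; below it a steel boss 20 mm across up to 94 mm. x along the blade, z up; turns with the screw
- screw3 (a joint): turn of wing screw 3 in rad, growing clockwise seen from above (tightening). 0: blade along its index line (tight); negative: still to turn (starts -1.5 to -1.0); positive: overtightened. Turns from -1.7 to 0.8 with a steady friction of 0.12 N m (6 N at 20 mm from the axis), stays where it is left; no stop or spring at 0; does not rise or sink
- wings4 (a point): wing screw 4: point on its upright axis half-way up its wings, 102 mm above the bench. Black wings: a straight blade 60 mm tip to tip, 9 mm thick, from 90 to 114 mm above the bench, notched 10 mm deep from the top over its middle 12 mm; below it a steel boss 20 mm across up to 94 mm. x along the blade, z up; turns with the screw
- screw4 (a joint): turn of wing screw 4 in rad, growing clockwise seen from above (tightening). 0: blade along its index line (tight); negative: still to turn (starts -1.5 to -1.0); positive: overtightened. Turns from -1.7 to 0.8 with a steady friction of 0.12 N m (6 N at 20 mm from the axis), stays where it is left; no stop or spring at 0; does not rise or sink
- cover_dish: small closed clear culture dish lying on the middle of the cover, 55 mm across, 14 mm high; bystander; origin under its centre
- flask: clear lying culture flask with a white cap, 85 x 65 x 30 mm plus a 36 mm neck, on the left of the bench; bystander; origin under the centre of its flat body
- dish_stack: stack of four closed dishes, 88 mm across, 64 mm high, on the left; bystander; origin under its centre
- media_bottle: glass bottle with a white cap, 70 mm across, 170 mm high, on the right; bystander; origin under its centre
- beaker: open glass beaker, 72 mm across, 85 mm high, on the right; bystander; origin under its centre
- marker: black marker lying on the right of the bench, 14 mm thick, about 130 to 145 mm long; bystander; origin under its middle
- pipette: white hand pipette lying on the left of the bench, about 230 mm long, 27 mm thick; bystander; origin under its body

How it is judged (in metres and radians):
On the way, in this order (a step that is already met when the one before it is completed fails the run):
1. one screw, any, is tight and the other three are not yet (((value of joint screw1 above -0.2 rad and value of joint each of screw2, screw3, screw4 below -0.2 rad) or (value of joint each of screw1, screw3, screw4 below -0.2 rad and value of joint screw2 above -0.2 rad) or (value of joint each of screw1, screw2, screw4 below -0.2 rad and value of joint screw3 above -0.2 rad) or (value of joint each of screw1, screw2, screw3 below -0.2 rad and value of joint screw4 above -0.2 rad))), for 0.2 s.
2. the diagonally opposite screw is tight too and the other two are not yet (((value of joint each of screw1, screw3 above -0.2 rad and value of joint each of screw2, screw4 below -0.2 rad) or (value of joint each of screw1, screw3 below -0.2 rad and value of joint each of screw2, screw4 above -0.2 rad))), for 0.2 s.
3. one of the other two is tight too (((value of joint each of screw1, screw2, screw3 above -0.2 rad and value of joint screw4 below -0.2 rad) or (value of joint each of screw1, screw3, screw4 above -0.2 rad and value of joint screw2 below -0.2 rad) or (value of joint each of screw1, screw2, screw4 above -0.2 rad and value of joint screw3 below -0.2 rad) or (value of joint screw1 below -0.2 rad and value of joint each of screw2, screw3, screw4 above -0.2 rad))), for 0.2 s.
4. the last screw is tight too (value of joint each of screw1, screw2, screw3, screw4 above -0.2 rad), for 0.2 s.
At the end, for the whole second after the job is handed in: All four screws at rest with their wings within 0.2 rad (11 degrees) of their index lines, and every bystander, the dish on the cover included, within 30 mm of where it began (all of step 4 and value of joint each of screw1, screw2, screw3, screw4 below 0.2 rad and velocity of joint screw1 between -0.1 and 0.1 rad/s and velocity of joint screw2 between -0.1 and 0.1 rad/s and velocity of joint screw3 between -0.1 and 0.1 rad/s and velocity of joint screw4 between -0.1 and 0.1 rad/s and distance of each of cover_dish, flask, dish_stack, media_bottle, beaker, marker, pipette from where it was at the start of the episode below 0.03 m); the robot touches nothing.
It fails at once if two neighbouring screws tight (turned to within 0.2 rad of their index lines) before any diagonal pair ((value of joint each of screw1, screw2 above -0.2 rad and value of joint each of screw3, screw4 below -0.2 rad) or (value of joint each of screw1, screw4 below -0.2 rad and value of joint each of screw2, screw3 above -0.2 rad) or (value of joint each of screw1, screw2 below -0.2 rad and value of joint each of screw3, screw4 above -0.2 rad) or (value of joint each of screw1, screw4 above -0.2 rad and value of joint each of screw2, screw3 below -0.2 rad)).
It fails at once if a screw overtightened: more than 0.4 rad past its index line (value of joint any of screw1, screw2, screw3, screw4 above 0.4 rad).
It fails at once if a bystander moved by more than 50 mm (distance of any of cover_dish, flask, dish_stack, media_bottle, beaker, marker, pipette from where it was at the start of the episode above 0.05 m).
It also fails if it takes over 58 s, if anything falls off the work surface, if the arm or the gripper's body presses on something with over 40 N, if the wrist force passes 120 N, or if a joint passes its speed limit or range.

## Working session

There is one attempt and no reset: what is moved stays moved. The work goes in short steps, Python scripts to look and compute and a tool call to move; the robot and the scene stay as the last step left them, time stands still between calls to the robot, and variables do not carry over. Pictures are saved under pics/ and viewed, and the job is handed in when it is done.

Besides the shell and the picture viewer there is one more tool, called after "Call:" as name([rows], argument=value, ...), one row to a line, values as JSON. drive_tool: Moves the arm, as the interface text tells. Its arguments: {"type":"object","properties":{"moves":{"type":"array"},"grip_force":{"type":"number"}},"required":["moves"]}

```bash
mkdir -p pics
python3 - <<'E'
from rig import r
import cv2,json
s=r.sense();print(s)
for n in("scene","top"):
    f=r.grab_frame(n);cv2.imwrite(f"pics/{n}0.png",f["color"][:,:,::-1])
    print(n,f["fx"],f["fy"],f["cx"],f["cy"],f["D"],f["pose"].tolist() if hasattr(f["pose"],"tolist") else f["pose"])
    for t in("wings1","chamber","cover_mid","cover_dish"):
        print(t,[(d["at"],round(d["score"],2)) for d in r.spot_point(t,n)])
E
```

```text
{'clock': 0.0, 'qpos': array([-1.10338833e+00,  3.53663697e-01,  1.63414259e+00, -6.73540153e-06,
        1.15521344e+00, -2.38638136e-03]), 'qvel': array([-2.65135164e-04,  6.65783128e-04,  4.11795318e-04, -1.46300043e-03,
       -3.68320878e-04,  1.09009343e-06]), 'joint_efforts': array([ 3.66169246e-03, -6.05245757e+01, -3.42059147e+01,  7.25510063e-05,
        9.48107103e-03,  8.32178358e-06]), 'eef_pos': array([ 282.72569758, -556.85086357,  230.54836247]), 'tcp_rot': array([-3.14016557e+00,  2.75266175e-06,  4.69797100e-01]), 'contact_force': array([ 0.6578128 , -0.25770159, -0.51595734]), 'wrist_torque': array([0.01508646, 0.01416613, 0.02773994]), 'opening': 1.0001324883674874}
scene 406.17855155088915 406.17855155088915 249.4111959686016 197.63692116186024 [-0.13849999  0.          0.          0.          0.        ] [[-0.48979484626659053, -0.6613104697342368, 0.5681280411936824, 1212.8132745326693], [0.8718048361877059, -0.3771671363110812, 0.31257203791546323, 373.140329811527], [0.007572065135382477, 0.6483929471445397, 0.7612681852821672, 991.8555087108911], [0.0, 0.0, 
[... 219 characters left out ...]
([214.5, 184.7], 0.78)]
top 402.4779411531338 402.4779411531338 254.47913478492973 190.2257718760391 [-0.12092806  0.          0.          0.          0.        ] [[-0.028420357424359742, 0.9959600393248891, -0.08518147305510332, 447.2660315948811], [-0.9993568166343024, -0.030174507955541045, -0.01937658680456161, -10.096826150876046], [-0.02186861519221922, 0.08457599622591887, 0.9961770246958962, 1167.1858397038727], [0.0, 0.0, 0.0, 1.0]]
wings1 [([291.2, 220.6], 0.72), ([304.1, 155.2], 0.52), ([263.2, 180.9], 0.5), ([330.6, 191.1], 0.46)]
chamber [([299.9, 188.0], 0.87)]
cover_mid [([300.2, 184.8], 0.49), ([304.5, 151.8], 0.44)]
cover_dish [([299.0, 185.2], 0.82), ([290.2, 216.6], 0.72)]
```

Run:
```python
import cv2,numpy as np
a=cv2.imread("pics/top0.png");s=cv2.imread("pics/scene0.png")
c=cv2.resize(a[130:240,235:365],None,fx=6,fy=5.4,interpolation=cv2.INTER_CUBIC)
c=cv2.resize(a[138:238,235:365],None,fx=6,fy=6,interpolation=cv2.INTER_CUBIC)
cv2.imwrite("pics/topc.png",c)
cv2.imwrite("pics/scenec.png",cv2.resize(s[135:235,150:280],None,fx=6,fy=6,interpolation=cv2.INTER_CUBIC))
```

```text
(no output)
```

View pics/top0.png

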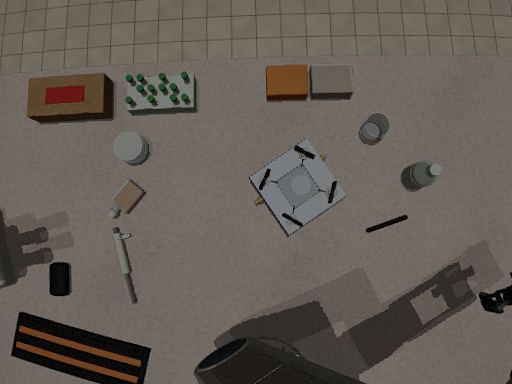

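View pics/topc.png

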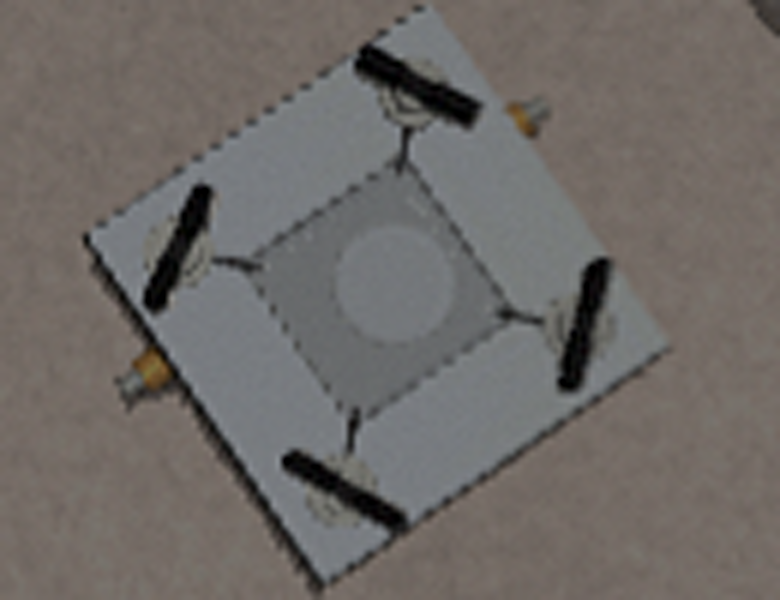

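View pics/scene0.png

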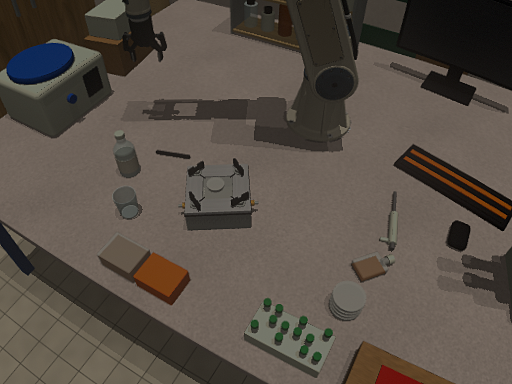

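View pics/scenec.png

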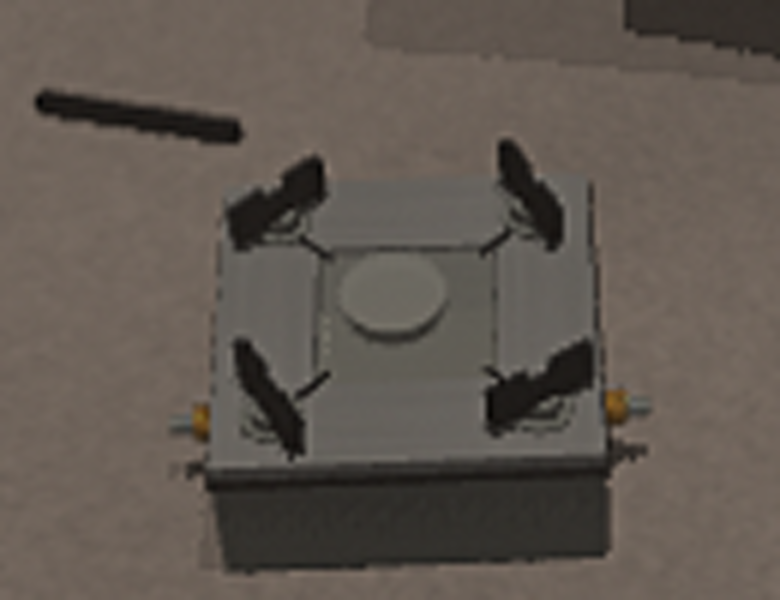

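The top view shows the chamber at about (299,186). The four black blades are near (304,152), (332,192), (292,219) and (265,179), and the index lines point at the dish in the middle. Next I fit the cover corners and the blades.

```bash
cat > h.py <<'E'
from rig import r
import cv2,numpy as np
def ray(f,px):
    K=np.array([[f["fx"],0,f["cx"]],[0,f["fy"],f["cy"]],[0,0,1]]);D=np.array(f["D"],float)
    u=cv2.undistortPoints(np.array(px,float).reshape(-1,1,2),K,D).reshape(-1,2)
    T=np.array(f["pose"]);d=np.c_[u[:,0],-u[:,1],-np.ones(len(u))]@T[:3,:3].T
    return T[:3,3],d
def onz(f,px,z):
    o,d=ray(f,px);return (o+d*((z-o[2])/d[:,2])[:,None])[:,:2]
def proj(f,P):
    T=np.array(f["pose"]);c=(np.array(P,float)-T[:3,3])@T[:3,:3]
    K=np.array([[f["fx"],0,f["cx"]],[0,f["fy"],f["cy"]],[0,0,1]])
    c=c*[1,-1,-1]
    return cv2.projectPoints(c.reshape(-1,1,3),np.zeros(3),np.zeros(3),K,np.array(f["D"],float))[0].reshape(-1,2)
def blobs(f,thr=45,box=(235,138,365,238),mask=None):
    g=f["color"].max(2).astype(np.uint8)
    x0,y0,x1,y1=box;b=(g[y0:y1,x0:x1]<thr).astype(np.uint8)
    n,l,st,c=cv2.connectedComponentsWithStats(b)
    out=[]
    for i in range(1,n):
        if 25<st[i,4]<200:
            ys,xs=np.where(l==i);out.append((np.c_[xs+x0,ys+y0],st[i,4]))
    return out
E
python3 - <<'E'
from h import *
f=r.grab_frame("top")
co=np.array([[430,5],[670,345],[320,588],[88,235]])/6-[.42,.42]+[235,138]
C=onz(f,co,84);print(C.round(1),C.mean(0).round(1))
for i in range(4):
    d=C[(i+1)%4]-C[i];print(np.hypot(*d).round(1),np.degrees(np.arctan2(d[1],d[0])).round(1))
for p,a in blobs(f):
    w=onz(f,p,106);m=w.mean(0);e,v=np.linalg.eigh(np.cov((w-m).T));d=v[:,1]
    print(a,p.mean(0).round(1),m.round(1),np.degrees(np.arctan2(d[1],d[0])).round(1),(np.sqrt(e)*3.46).round(1))
f=r.grab_frame("scene")
for t in("cover_mid",):
    print(onz(f,r.spot_point(t,"scene")[0]["at"],84))
co=np.array([[228,186],[592,180],[605,460],[208,472]])/6-.42+[150,135]
C=onz(f,co,84);print(C.round(1),C.mean(0).round(1))
for p,a in blobs(f,40,(180,155,260,215)):
    w=onz(f,p,102);m=w.mean(0);print(a,p.mean(0).round(1),m.round(1))
E
```

```text
[[ 677.7 -134.6]
 [ 519.2 -236.6]
 [ 415.4  -75.1]
 [ 577.    24.1]] [ 547.3 -105.5]
188.5 -147.2
192.1 122.7
189.6 31.5
188.0 -57.6
92 [303.7 151.8] [ 637.  -123.7] 59.2 [11.9 60.2]
80 [264.1 179. ] [567.  -15.8] 154.0 [ 9.7 59.3]
76 [331.8 191.5] [ 528.4 -194. ] 163.0 [ 9.2 60.6]
77 [292.1 219.5] [457.9 -86.2] 57.4 [ 8.8 61.5]
[[ 539.77436181 -108.55705584]]
[[ 516.1 -234.3]
 [ 417.6  -70. ]
 [ 578.4   27.9]
 [ 678.2 -132.3]] [ 547.6 -102.2]
32 [184.6 156.3] [ 500.6 -254.3]
76 [238.1 166.9] [457.6 -83.5]
95 [195.8 168.2] [ 526.7 -193.6]
80 [194.3 200.8] [ 637.2 -123.4]
114 [239.5 198.9] [566.9 -14.7]
54 [233.8 213.6] [621.2  -1.3]
```

```bash
cat > go.py <<'E'
import sys
from h import *
from scipy.spatial.transform import Rotation as Ro
def rel(x,y,z,yaw):
    s=r.sense();R=Ro.from_euler('xyz',s["tcp_rot"]).as_matrix()
    d=R.T@(np.array([x,y,z])-s["eef_pos"])
    y0=np.degrees(s["tcp_rot"][2])
    print("shift cm",(d/10).round(2),"roll",round(-(yaw-y0),1),"| now",s["eef_pos"].round(1),"yaw",round(y0,1),"q6",np.degrees(s["qpos"][5]).round(),"t",round(s["clock"],2),"open",round(s["opening"],2),"F",s["contact_force"].round(1))
if __name__=="__main__": rel(*map(float,sys.argv[1:5]))
E
python3 go.py 527.6 -194.2 160 163; python3 -c "
from h import *
f=r.grab_frame('top')
print(onz(f,[[430,172],[415,180]],160), r.sense()['clock'])"
```

```text
shift cm [ 38.25 -21.3    7.13] roll -136.1 | now [ 282.9 -557.3  231.3] yaw 26.9 q6 -0.0 t 0.65 open 1.0 F [ 0.2  0.9 -0.1]
[[ 566.58436185 -441.05988689]
 [ 547.13015874 -399.92397843]] 0.7
```

Call:
drive_tool([
  [0.3,[4.5,-2.5,0],-10.6],
  [0.3,[9,-5,0],-21.2],
  [0.3,[13.5,-7.5,0],-31.8],
  [0.3,[18,-10,0],-42.4],
  [0.3,[22.5,-12.5,0],-53],
  [0.3,[27,-15,0],-63.6],
  [0.3,[31,-17.2,1],-74],
  [0.3,[34,-19,2],-84.6],
  [0.3,[37,-20.5,3],-95],
  [0.3,[38.25,-21.3,5],-105.5],
  [0.3,[38.25,-21.3,7],-116],
  [0.3,[38.25,-21.3,7.13],-126.5],
], grip_force=40)

```text
clock: 2.2
eef_pos: [526.8, -193.5, 158.5]
tcp_rot: [-3.141, -0.003, 2.684]
contact_force: [0.3, 0.8, -0.4]
opening: 0.691
```

```bash
python3 go.py 527.6 -194.2 98 163
```

```text
shift cm [-0.12 -0.03  6.05] roll -9.2 | now [ 526.8 -193.5  158.5] yaw 153.8 q6 -84.0 t 2.2 open 0.69 F [ 0.3  0.8 -0.4]
```

Call:
drive_tool([
  [0.3,[-0.12,-0.03,2],-9.2],
  [0.3,[-0.12,-0.03,4.5],-9.2],
  [0.3,[-0.12,-0.03,6.05],-9.2],
  [0.3,[-0.12,-0.03,6.05],-9.2],
  [1,[-0.12,-0.03,6.05],-9.2],
  [1,[-0.12,-0.03,6.05],-9.2],
  [1,[-0.12,-0.03,6.05],-9.2],
  [1,[-0.12,-0.03,6.05],-9.2],
  [1,[-0.12,-0.03,6.05],-9.2],
  [1,[-0.12,-0.03,6.05],-9.2],
])

```text
clock: 3.45
eef_pos: [527.8, -195.2, 98.8]
tcp_rot: [-3.14, -0.001, 2.845]
contact_force: [-2.4, -4.2, 4.1]
opening: 0.09
```

```bash
python3 go.py 527.6 -194.2 98 77.3
python3 - <<'E'
from h import *
for n in("top","scene"):
    f=r.grab_frame(n);b=(235,138) if n=="top" else (150,125)
    cv2.imwrite(f"pics/{n}1.png",cv2.resize(f["color"][b[1]:b[1]+100,b[0]:b[0]+130,::-1],None,fx=6,fy=6,interpolation=2))
E
```

```text
shift cm [0.05 0.09 0.08] roll 85.7 | now [ 527.8 -195.2   98.8] yaw 163.0 q6 -93.0 t 3.45 open 0.09 F [-2.4 -4.2  4.1]
```

View pics/scene1.png

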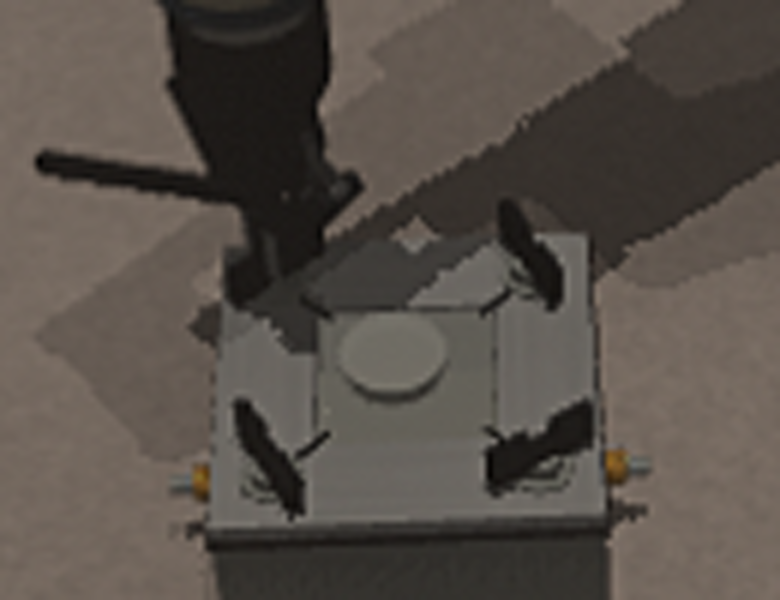

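The picture shows the fingers closed on the upper-left screw at (265,270) in the crop, and the opening matches the 9 mm blade. Now I turn it.

Call:
drive_tool([
  [1,[0,0,0],9],
  [1,[0,0,0],18],
  [1,[0,0,0],27],
  [1,[0,0,0],36],
  [1,[0,0,0],45],
  [1,[0,0,0],54],
  [1,[0,0,0],63],
  [1,[0,0,0],72],
  [1,[0,0,0],80],
  [1,[0,0,0],85.7],
  [1,[0,0,0],85.7],
  [1,[0,0,0],85.7],
])

```text
clock: 5.05
eef_pos: [528.7, -194.8, 99.0]
tcp_rot: [3.141, 0.0, 1.351]
contact_force: [3.9, 2.8, -6.0]
opening: 0.093
```

```bash
python3 go.py 527.6 -194.2 98 77.3
```

```text
shift cm [ 0.04 -0.12  0.1 ] roll 0.1 | now [ 528.7 -194.8   99. ] yaw 77.4 q6 -8.0 t 5.05 open 0.09 F [ 3.9  2.8 -6. ]
```

Call:
drive_tool([
  [0.3,[0,0,0],0],
  [0.3,[0,0,0],0],
  [0.3,[0,0,0],0],
  [0.3,[0,0,-3],0],
  [0.3,[0,0,-6],0],
  [0.3,[0,0,-6],0],
])

```text
clock: 5.8
eef_pos: [530.1, -195.5, 161.3]
tcp_rot: [3.137, 0.001, 1.351]
contact_force: [-0.5, -0.7, -0.1]
opening: 0.698
```

```bash
python3 go.py 567.3 -15.2 158 154
python3 - <<'E'
from h import *
for n in("top","scene"):
    f=r.grab_frame(n);b=(235,138) if n=="top" else (150,125)
    cv2.imwrite(f"pics/{n}2.png",cv2.resize(f["color"][b[1]:b[1]+100,b[0]:b[0]+130,::-1],None,fx=6,fy=6,interpolation=2))
E
```

```text
shift cm [18.4  -0.3   0.31] roll -76.6 | now [ 530.1 -195.5  161.3] yaw 77.4 q6 -8.0 t 5.8 open 0.7 F [-0.5 -0.7 -0.1]
```

View pics/scene2.png

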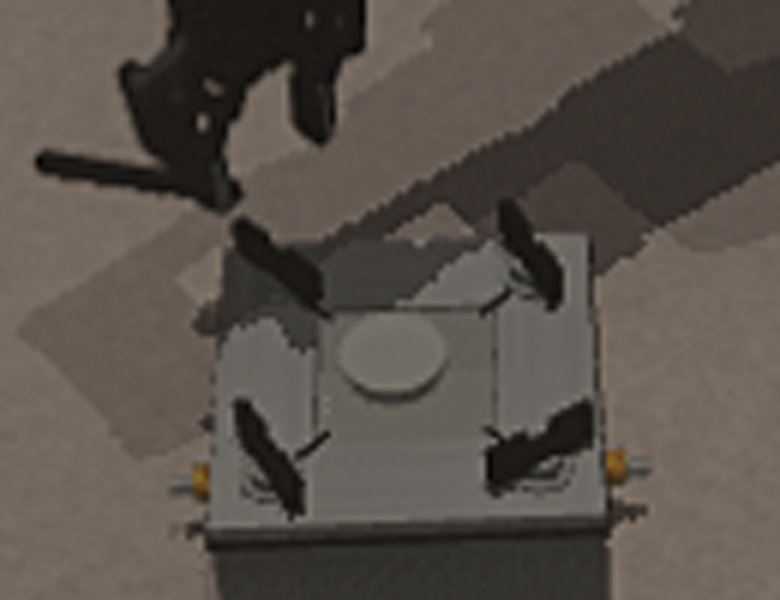

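The upper-left screw, at (280,265), now lies on its index line. Next is its opposite at lower right.

Call:
drive_tool([
  [0.3,[4,0,0],-10],
  [0.3,[8,-0.1,0],-20],
  [0.3,[12,-0.2,0],-30],
  [0.3,[16,-0.3,0],-40],
  [0.3,[18.4,-0.3,0.3],-50],
  [0.3,[18.4,-0.3,0.3],-60],
  [0.3,[18.4,-0.3,0.3],-70],
  [0.3,[18.4,-0.3,0.3],-76.6],
  [0.3,[18.4,-0.3,0.3],-76.6],
])

```text
clock: 7.02
eef_pos: [564.9, -14.6, 154.6]
tcp_rot: [-3.14, -0.001, 2.687]
contact_force: [-0.1, 0.6, 1.7]
opening: 0.7
```

```bash
python3 go.py 567.3 -15.2 98 154
```

```text
shift cm [-0.24  0.06  5.66] roll -0.0 | now [564.9 -14.6 154.6] yaw 154.0 q6 -66.0 t 7.03 open 0.7 F [-0.1  0.6  1.7]
```

Call:
drive_tool([
  [0.3,[-0.24,0.06,2],0],
  [0.3,[-0.24,0.06,4.5],0],
  [0.3,[-0.24,0.06,5.66],0],
  [0.3,[-0.24,0.06,5.66],0],
  [1,[-0.24,0.06,5.66],0],
  [1,[-0.24,0.06,5.66],0],
  [1,[-0.24,0.06,5.66],0],
  [1,[-0.24,0.06,5.66],0],
  [1,[-0.24,0.06,5.66],0],
  [1,[-0.24,0.06,5.66],0],
])

```text
clock: 8.28
eef_pos: [567.5, -15.6, 98.8]
tcp_rot: [-3.14, -0.0, 2.687]
contact_force: [-2.5, -3.0, 6.2]
opening: 0.093
```

```bash
python3 go.py 567.3 -15.2 98 77.3
```

```text
shift cm [0.03 0.03 0.08] roll 76.7 | now [567.5 -15.6  98.8] yaw 154.0 q6 -66.0 t 8.28 open 0.09 F [-2.5 -3.   6.2]
```

Call:
drive_tool([
  [1,[0,0,0],9],
  [1,[0,0,0],18],
  [1,[0,0,0],27],
  [1,[0,0,0],36],
  [1,[0,0,0],45],
  [1,[0,0,0],54],
  [1,[0,0,0],63],
  [1,[0,0,0],71],
  [1,[0,0,0],76.7],
  [1,[0,0,0],76.7],
  [1,[0,0,0],76.7],
])

```text
clock: 9.65
eef_pos: [568.5, -15.2, 99.0]
tcp_rot: [3.14, 0.0, 1.351]
contact_force: [4.6, 1.7, -5.4]
opening: 0.088
```

Call:
drive_tool([
  [0.3,[0,0,0],0],
  [0.3,[0,0,0],0],
  [0.3,[0,0,0],0],
  [0.3,[0,0,-3],0],
  [0.3,[0,0,-6],0],
  [0.3,[0,0,-6],0],
])

```text
clock: 10.4
eef_pos: [569.9, -15.3, 161.3]
tcp_rot: [3.136, -0.001, 1.351]
contact_force: [0.1, -0.1, -0.4]
opening: 0.701
```

```bash
python3 go.py 637 -124.3 158 59.2
python3 - <<'E'
from h import *
for n in("top","scene"):
    f=r.grab_frame(n);b=(235,138) if n=="top" else (150,125)
    cv2.imwrite(f"pics/{n}3.png",cv2.resize(f["color"][b[1]:b[1]+100,b[0]:b[0]+130,::-1],None,fx=6,fy=6,interpolation=2))
E
```

```text
shift cm [-9.17  8.92  0.37] roll 18.2 | now [569.9 -15.3 161.3] yaw 77.4 q6 11.0 t 10.4 open 0.7 F [ 0.1 -0.1 -0.4]
```

View pics/scene3.png

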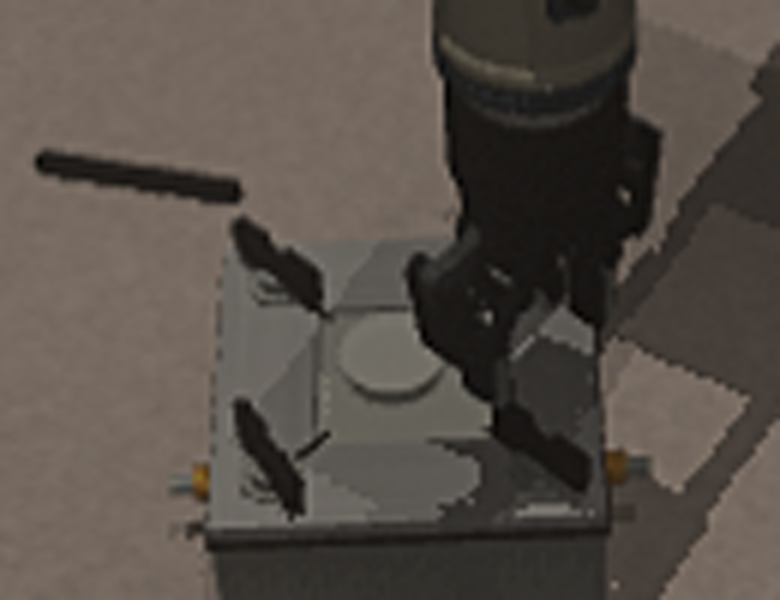

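View pics/top3.png

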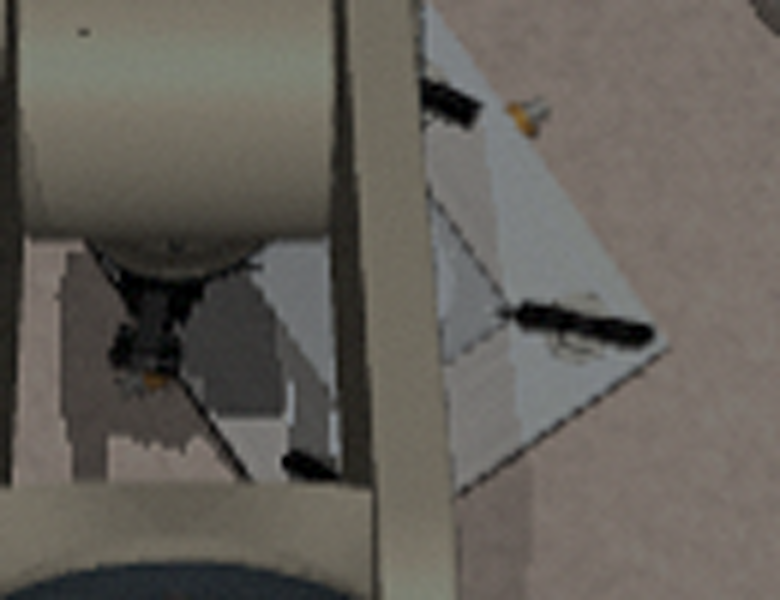

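In the top view the first screw, at (585,325), is in line with its index. The lower-right one at (540,450) in the scene view is too. Third is the far screw.

Call:
drive_tool([
  [0.3,[-3,3,0],6],
  [0.3,[-6,6,0],12],
  [0.3,[-9.17,8.92,0.3],18.2],
  [0.3,[-9.17,8.92,0.3],18.2],
  [0.3,[-9.17,8.92,0.3],18.2],
])

```text
clock: 11.12
eef_pos: [634.0, -123.7, 154.7]
tcp_rot: [-3.14, 0.0, 1.034]
contact_force: [-0.2, -0.6, 0.5]
opening: 0.699
```

```bash
python3 go.py 637 -124.3 98 59.2
```

```text
shift cm [0.11 0.29 5.67] roll 0.0 | now [ 634.  -123.7  154.7] yaw 59.2 q6 20.0 t 11.12 open 0.7 F [-0.2 -0.6  0.5]
```

Call:
drive_tool([
  [0.3,[0.11,0.29,2],0],
  [0.3,[0.11,0.29,4.5],0],
  [0.3,[0.11,0.29,5.67],0],
  [0.3,[0.11,0.29,5.67],0],
  [1,[0.11,0.29,5.67],0],
  [1,[0.11,0.29,5.67],0],
  [1,[0.11,0.29,5.67],0],
  [1,[0.11,0.29,5.67],0],
  [1,[0.11,0.29,5.67],0],
  [1,[0.11,0.29,5.67],0],
])

```text
clock: 12.38
eef_pos: [638.4, -124.9, 98.9]
tcp_rot: [3.14, -0.0, 1.034]
contact_force: [4.9, -3.1, 2.0]
opening: 0.087
```

```bash
python3 go.py 637 -124.3 98 -12.7
```

```text
shift cm [-0.02 -0.16  0.09] roll 71.9 | now [ 638.4 -124.9   98.9] yaw 59.2 q6 20.0 t 12.38 open 0.09 F [ 4.9 -3.1  2. ]
```

Call:
drive_tool([
  [1,[0,0,0],9],
  [1,[0,0,0],18],
  [1,[0,0,0],27],
  [1,[0,0,0],36],
  [1,[0,0,0],45],
  [1,[0,0,0],54],
  [1,[0,0,0],62],
  [1,[0,0,0],68],
  [1,[0,0,0],71.9],
  [1,[0,0,0],71.9],
  [1,[0,0,0],71.9],
])

```text
clock: 13.75
eef_pos: [638.9, -125.7, 99.0]
tcp_rot: [3.14, -0.003, -0.221]
contact_force: [3.1, -4.6, -2.8]
opening: 0.088
```

Call:
drive_tool([
  [0.3,[0,0,0],0],
  [0.3,[0,0,0],0],
  [0.3,[0,0,0],0],
  [0.3,[0,0,-3],0],
  [0.3,[0,0,-6],0],
  [0.3,[0,0,-6],0],
])

```text
clock: 14.5
eef_pos: [640.3, -125.8, 161.6]
tcp_rot: [3.141, -0.008, -0.221]
contact_force: [1.6, -0.1, 0.1]
opening: 0.7
```

```bash
python3 go.py 457.8 -85 158 57.4
python3 - <<'E'
from h import *
for n in("top","scene"):
    f=r.grab_frame(n);b=(235,138) if n=="top" else (150,125)
    cv2.imwrite(f"pics/{n}4.png",cv2.resize(f["color"][b[1]:b[1]+100,b[0]:b[0]+130,::-1],None,fx=6,fy=6,interpolation=2))
E
```

```text
shift cm [-18.7    0.03   0.22] roll -70.1 | now [ 640.3 -125.8  161.6] yaw -12.7 q6 92.0 t 14.5 open 0.7 F [ 1.6 -0.1  0.1]
```

View pics/scene4.png

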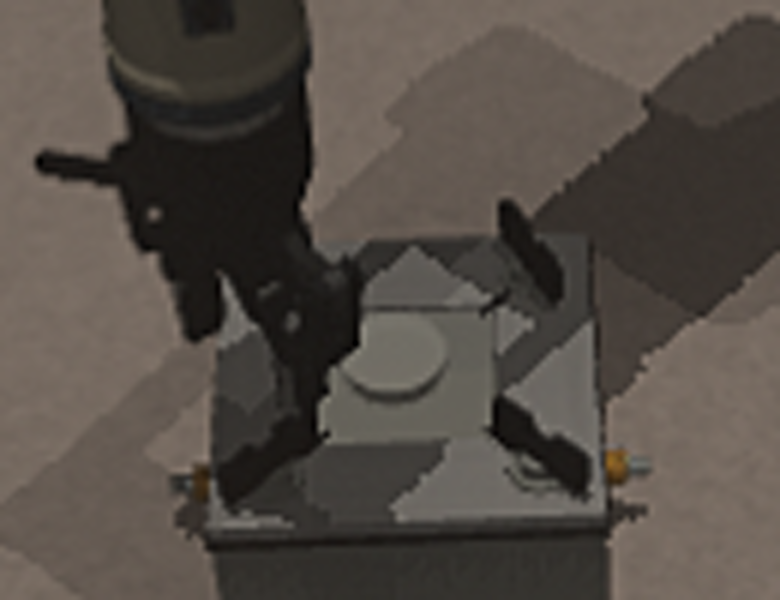

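The third screw, at (270,465), now points at the middle of the cover. One is left, the near screw at (530,250).

Call:
drive_tool([
  [0.3,[-4,0,0],-10],
  [0.3,[-8,0,0],-20],
  [0.3,[-12,0,0],-30],
  [0.3,[-16,0,0],-40],
  [0.3,[-18.7,0,0.2],-50],
  [0.3,[-18.7,0,0.2],-60],
  [0.3,[-18.7,0,0.2],-70.1],
  [0.3,[-18.7,0,0.2],-70.1],
  [0.3,[-18.7,0,0.2],-70.1],
])

```text
clock: 15.72
eef_pos: [455.7, -84.3, 155.7]
tcp_rot: [3.139, 0.0, 0.998]
contact_force: [-0.0, -1.2, -1.1]
opening: 0.697
```

```bash
python3 go.py 457.8 -85 98 57.4
```

```text
shift cm [0.06 0.2  5.77] roll -0.2 | now [455.7 -84.3 155.7] yaw 57.2 q6 22.0 t 15.72 open 0.7 F [-0.  -1.2 -1.1]
```

Call:
drive_tool([
  [0.3,[0.06,0.2,2],0],
  [0.3,[0.06,0.2,4.5],0],
  [0.3,[0.06,0.2,5.77],0],
  [0.3,[0.06,0.2,5.77],0],
  [1,[0.06,0.2,5.77],0],
  [1,[0.06,0.2,5.77],0],
  [1,[0.06,0.2,5.77],0],
  [1,[0.06,0.2,5.77],0],
  [1,[0.06,0.2,5.77],0],
  [1,[0.06,0.2,5.77],0],
])

```text
clock: 16.98
eef_pos: [458.9, -85.4, 98.8]
tcp_rot: [3.137, -0.0, 0.999]
contact_force: [2.3, -3.4, 6.2]
opening: 0.091
```

```bash
python3 go.py 457.8 -85 98 -12.7
```

```text
shift cm [-0.02 -0.12  0.08] roll 69.9 | now [458.9 -85.4  98.8] yaw 57.2 q6 22.0 t 16.98 open 0.09 F [ 2.3 -3.4  6.2]
```

Call:
drive_tool([
  [1,[0,0,0],9],
  [1,[0,0,0],18],
  [1,[0,0,0],27],
  [1,[0,0,0],36],
  [1,[0,0,0],45],
  [1,[0,0,0],54],
  [1,[0,0,0],62],
  [1,[0,0,0],67],
  [1,[0,0,0],69.9],
  [1,[0,0,0],69.9],
  [1,[0,0,0],69.9],
])

```text
clock: 18.35
eef_pos: [459.2, -85.9, 98.8]
tcp_rot: [3.14, -0.005, -0.221]
contact_force: [1.6, -5.7, -0.8]
opening: 0.085
```

Call:
drive_tool([
  [0.3,[0,0,0],0],
  [0.3,[0,0,0],0],
  [0.3,[0,0,0],0],
  [0.3,[0,0,-3],0],
  [0.3,[0,0,-6],0],
  [0.3,[0,0,-12],0],
  [0.3,[0,0,-14],0],
])

```text
clock: 19.23
eef_pos: [459.9, -85.7, 242.2]
tcp_rot: [3.14, -0.01, -0.221]
contact_force: [0.4, -0.7, -1.0]
opening: 0.697
```

```bash
python3 go.py 320 -380 260 -12.7
```

```text
shift cm [-7.16 31.79 -1.8 ] roll 0.0 | now [459.9 -85.7 242.2] yaw -12.7 q6 92.0 t 19.23 open 0.7 F [ 0.4 -0.7 -1. ]
```

Next I move the arm aside so the cameras can check the result.

Call:
drive_tool([
  [0.3,[-1.2,5,-1],0],
  [0.3,[-2.4,10.5,-1.8],0],
  [0.3,[-3.6,16,-1.8],0],
  [0.3,[-4.8,21.5,-1.8],0],
  [0.3,[-6,27,-1.8],0],
  [0.3,[-7.2,32,-1.8],0],
  [0.3,[-9.5,40,-1.8],0],
  [0.3,[-10.5,44,-1.8],0],
  [0.3,[-10.5,44,-1.8],0],
])

```text
clock: 20.35
eef_pos: [258.6, -494.8, 259.5]
tcp_rot: [3.139, -0.01, -0.225]
contact_force: [0.1, 0.3, 0.4]
opening: 0.703
```

Run:
```python
from h import *
for n in("top","scene"):
    f=r.grab_frame(n);b=(235,138) if n=="top" else (150,125)
    cv2.imwrite(f"pics/{n}5.png",cv2.resize(f["color"][b[1]:b[1]+100,b[0]:b[0]+130,::-1],None,fx=6,fy=6,interpolation=2))
    cv2.imwrite(f"pics/{n}5full.png",f["color"][:,:,::-1])
    if n=="top":
        mid=np.array([547.4,-104.7])
        for p,a in blobs(f):
            w=onz(f,p,106);m=w.mean(0);e,v=np.linalg.eigh(np.cov((w-m).T));d=v[:,1]
            t=m-mid
            ang=np.degrees(np.arctan2(d[1],d[0]));l=np.degrees(np.arctan2(t[1],t[0]))
            print(a,m.round(1),ang.round(1)%180,(ang-l+90)%180-90)
s=r.sense();print(s["clock"],s["eef_pos"])
```

```text
79 [ 635.4 -124.2] 166.8 -0.6792933096916158
83 [566.7 -17.6] 77.1 -0.3738219136028249
85 [ 527.7 -193.6] 78.5 1.0421817940668348
82 [459.  -85.5] 167.4 -0.3851647534995948
20.45 [ 260.1398797  -491.64833041  259.39443887]
```

View pics/top5.png

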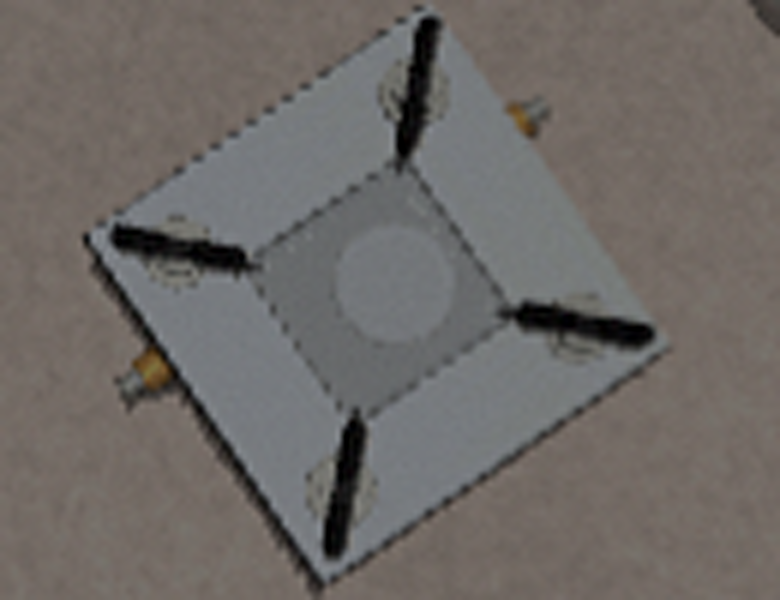

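View pics/scene5full.png

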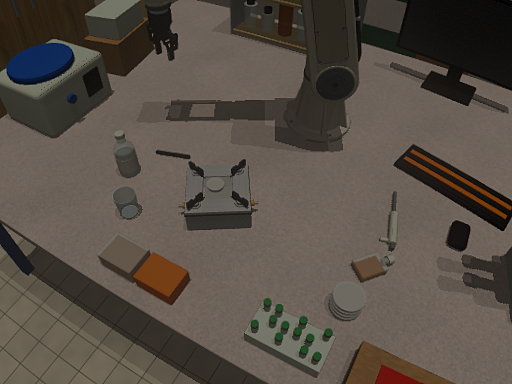

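All four blades lie along their index lines, within about 1°. The dish, still at (395,283) in the crop, and the other bench items have not moved.

```bash
python3 -c "
from rig import r
print(r.sign_off())"
```

```text
the job is handed in; nothing more can be done
None
```

All four wing screws are turned clockwise onto their index lines, and the job is handed in; no verdict came back. I worked in cross order: the robot's right-hand screw, its opposite on the left, the far one, then the near one.

- **Screws:** in the last top picture each blade lies within about 1° of the direction to the cover's middle, against the 11° allowed. None was turned visibly past its line.
- **Bystanders:** the cover dish and the other bench items look unmoved when compared by eye with the first pictures; I did not measure their positions.
- **Robot:** the arm stands clear of everything with the gripper empty. The clock read about 20.5 s of the 58 s allowed, and the wrist forces reported after each move were under 10 N.

No check failed. The two cameras differed by about 3 mm on the chamber's position, within what the calibration could explain, and it did not affect the grips.

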